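# Peel the empty tray off a sticky nest of relay trays and hold it out over the service mat

### The job

The empty tray on top of the nest of loaded relay trays is stuck: grip it by its cut corner and peel it off by lifting that corner first, with the opposite corner still resting down in the nest until the tray has let go, so that the loaded tray below stays seated and its relays are not shaken. Then bring it level over the middle of the rubber service mat, about 10 cm above it, ready to catch the screws of the opened radio, and finish there still holding it in the air. Leave the loaded trays nested where they stand and disturb nothing else on the bench.

Things in the scene. Friction and masses are not known exactly. Their poses are not given: they have to be found in the camera images.
- cover: empty top tray of the nest: dark grey formed tray, 170 (its x) x 120 (its y) x 30 mm tall, about 120 g. Origin: centre of its underside; z out of the open top. The corner at (-x, -y) is cut off at 45 degrees. From z 12 mm up to the rim (z 30) an upright collar, 8 mm thick; below, a smaller foot stands inside the tray below with 2 mm play. Inner floor and ribs 22 mm or more below the rim
- cut_corner (a point): middle of the cut corner's wall, on its rim: tray coordinates (-64, -39, 30) mm. That wall is upright, 51 mm long, 8 mm thick, faces square to the tray's (1, 1) direction; pinch it across from above, one finger inside the tray, one outside, where 18 mm of it stand free above the rim of the tray below. Lifting here takes about 3 N; the snaps at the two side corners let go after 10 mm of lift here
- far_corner (a point): corner of the empty tray opposite the cut one, tray coordinates (81, 56, 12) mm: underside of its collar, resting on the rim of the loaded tray; the pivot of the peel. Two firmer snaps near it swing clear as the tray tilts about it, fully at some 20 degrees; then the tray lifts off freely, best drawn a little towards the cut corner. A level pull takes twice the force and lets go with a jerk
- tray2: loaded tray directly under the empty one: same shape, full of relays, 600 g, turned the same way, its rim 18 mm below the rim of the empty tray. Origin: centre of its underside, 18 mm below that of the empty tray while nested. Snaps hold the empty tray to it; it only stands loose in the lowest tray
- tray3: the lowest tray, also loaded, 600 g, standing on the bench; same shape, origin in the centre of its underside, 18 mm below that of the loaded tray on it
- mat: flat blue-grey rubber service mat fixed to the bench, 240 mm (its x) by 220 mm (its y), 2 mm thick; origin: its middle, at bench level. The opened radio lies on its far half; nothing on it is taller than 40 mm
- radio: bystander: opened two-way handheld radio lying face down on the far half of the mat, a black shell 58 x 128 x 24 mm with its board showing; origin: middle of its underside
- screwdriver: bystander: small red-handled screwdriver lying on the right-hand part of the mat, 150 mm long; origin under its middle
- solder_spool: bystander: spool of solder standing on end, 56 mm diameter, 40 mm tall; origin: centre of its underside
- multimeter: bystander: handheld multimeter lying on its back, 175 x 82 x 46 mm; origin: centre of its underside
- reel: bystander: white reel of taped components lying flat, 178 mm diameter, 12 mm thick; origin: centre of its underside
- solder_sucker: bystander: aluminium desoldering pump lying on the bench, 20 mm thick, about 190 mm long; origin: under its middle
- parts_bin: bystander: red plastic bin of capacitors, 160 x 100 x 70 mm; origin: centre of its underside
- mug: bystander: white mug, 80 mm diameter, 95 mm tall; origin: centre of its underside

How it is judged:
By the outcome, as a careful person would: the job done as asked, in the order asked, and still so for the second after the job is handed in, while the arm keeps its last pose, push and grip.
It also fails if it takes over 58 s, if anything falls off the work surface, if the arm or the gripper's body presses on something with over 40 N, if the wrist force passes 120 N, or if a joint passes its speed limit or range.

### The arm

A 6-joint arm with a two-finger parallel gripper is mounted at the origin on the work surface. World frame = base frame: x ahead of the robot, y to its left, z up, the work surface at z = 0. Lengths are in m, angles in rad, forces in N, time in s.
With the tool pointing down it reaches from about 0.375 to 0.9 m from the base axis. Payload 3.1 kg.
Tool frame: the origin (TCP) lies midway between the tips of the shut fingers; the grasp point (between the pads) lies 19 mm behind it; z points along the fingers, y is the line along which they close (so a half turn about z gives the same grasp; the last joint's range is limited). The gripper opens to 87 mm and grips with 3 to 60 N. Pads are 19 mm wide; open, the fingers measure 117 mm over their backs; the gripper's body (75 mm by 190 mm) begins 51 mm behind the grasp point.
Start: joints at [-1.446, 0.527, 1.433, -0, 1.181, -0.178], TCP at [0.186, -0.597, 0.223] pointing down, gripper open.
Joint ranges: [-3.08, 3.08], [-0.75, 2.2], [0.22, 2.44], [-1.43, 4.57], [0, 2.65], [-2.85, 2.85]. Speed limits (rad/s): [2.79, 2.79, 3.14, 3.14, 3.14, 3.14].

### API

Orientations are given as a 3x3 rotation matrix whose columns are the frame's x, y, z axes.
In Python, from station import ctrl gives the robot as it stands. The module is installed in compiled form; this text tells all that it offers.
- The arm moves only by the shell command python3 -m creep 'ROWS' [OPENING] [FORCE]. ROWS is JSON, a list of rows, each an object with "delta_pos": the shift along the tool's x, y, z in units of 0.3 m (1.0 is 0.3 m), a list of three; "turn": the turn about the tool's z in units of pi/4 rad (1.0 is pi/4 rad). In form: [{"delta_pos": [dx, dy, dz], "turn": turn}, ...]. A call has 1 to 8 rows; each row is the pose to reach, as a shift and turn from the pose commanded when the call began, along the tool's axes at that moment; what a row does not reach only later rows make up. A row lasts 1/8 s, in which the tool goes at most 62.5 mm and 10.7 degrees, less where a joint would pass 70% of its speed; a pose out of reach is approached as far as the arm can. A call with a number of a shift or a turn outside -1 to 1 is refused whole. A call with a gripper value outside its range is refused whole. OPENING is the closure, from 0 (fully open) to 1 (shut), set as the call begins (- or left out, the last holds). The fingers move at their own pace and stop on an object; FORCE is the grip in N (left out, the last holds). Time passes only in rows, so rows that repeat a pose let the fingers close. It gives the time, the measured TCP pose, the force, the opening and the grip force at its end, in the units of the state.
- ctrl.state(): the state, without advancing time (a new reading comes with each control period).
- ctrl.get_image(name): name is "scene" or "top" or "wrist"; returns the picture (420x560x3 uint8, red, green, blue); there is no depth.
- ctrl.calibration(name): a dict with "camera_matrix" (3x3 intrinsics, pixels), "k1" (the pictures are not rectified: a ray, as slopes to the right and down, at radius r is drawn at 1 + k1 r^2 times it, then the intrinsics apply), "world_to_cam" (4x4, takes a point from world to camera coordinates). Camera axes: x right, y up, looking along -z (the intrinsics and any distortion apply to the point x, -y, -z); pixel columns grow to the right and rows downward; lengths in m; the calibration is good to about 2 mm. A picture is of the moment at which its call begins: read the wrist's pose just before it. calibration takes no time and is no camera call; for the wrist camera it gives the pose at the moment of the call.
- ctrl.job_done(): hands the job in; it is judged then, once.
The state is a dict: "clock": time; "joint_positions": joint angles; "dq": joint speeds; "tau": joint torques, N m; "ee_pos": TCP position; "eef_rot": TCP orientation; "ft_force": force on the tool from outside, world axes, zero at the start; "moment": the same for the moment, N m; "opening": opening from 0.0 (shut) to 1.0 (fully open); "grasp_force": force on a finger pad.
Only numpy, scipy, OpenCV 4.12 (cv2) and the standard library are available. Lean on these libraries where they do the work, as an engineer would, in place of code of your own. Each camera call takes 0.05 s, during which the arm holds its last target. There are 200 camera calls.

## Working session

There is one attempt and no reset: what is moved stays moved. The work goes in short steps, Python scripts to look and compute and a shell command to move; the robot and the scene stay as the last step left them, time stands still between calls to the robot, and variables do not carry over. Pictures are saved under pics/ and viewed, at most 10 in all, crops included, and the job is handed in when it is done.

```bash
mkdir -p pics; python3 - <<'E'
from station import ctrl
import cv2,numpy as np
s=ctrl.state();print({k:np.round(v,3).tolist() for k,v in s.items()})
for n in("top","scene"):
    c=ctrl.calibration(n);print(n,c)
    cv2.imwrite(f"pics/{n}0.png",cv2.resize(ctrl.get_image(n)[:,:,::-1],(800,600),interpolation=cv2.INTER_CUBIC))
E
```

```text
{'clock': 0.0, 'joint_positions': [-1.446, 0.528, 1.434, -0.0, 1.181, -0.178], 'dq': [-0.001, 0.001, -0.001, -0.0, -0.0, -0.001], 'tau': [-0.0, -44.004, -17.659, 0.063, 0.058, -0.0], 'ee_pos': [0.186, -0.596, 0.222], 'eef_rot': [[0.955, 0.298, -0.0], [0.298, -0.954, 0.002], [0.0, -0.002, -1.0]], 'ft_force': [-0.24, -0.623, -0.363], 'moment': [-0.092, 0.019, -0.023], 'grasp_force': 0.0, 'opening': 1.005}
top {'camera_matrix': array([[462.39672549,   0.        , 272.90323276],
       [  0.        , 462.39672549, 207.86929801],
       [  0.        ,   0.        ,   1.        ]]), 'k1': -0.08773773327475837, 'world_to_cam': array([[-9.35164625e-03, -9.99956148e-01,  4.98078212e-04,
        -8.63094917e-03],
       [ 9.93072164e-01, -9.22891786e-03,  1.17143095e-01,
        -5.03183836e-01],
       [-1.17133362e-01,  1.59010840e-03,  9.93114921e-01,
        -1.47634176e+00],
       [ 0.00000000e+00,  0.00000000e+00,  0.00000000e+00,
         1.00000000e+00]])}
scene {'camera_matrix': array([[381.30513781,   0.        , 282.89833556],
       [  0.        , 381.30513781, 211.97837795],
       [  0.        ,   0.        ,   1.        ]]), 'k1': -0.04681825877737022, 'world_to_cam': array([[ 0.86523457,  0.50135785,  0.0030741 , -0.40443326],
       [-0.3893867 ,  0.66810907,  0.63404122,  0.12613003],
       [ 0.31582771, -0.54979139,  0.77329314, -1.38801333],
       [ 0.        ,  0.        ,  0.        ,  1.        ]])}
```

View pics/top0.png

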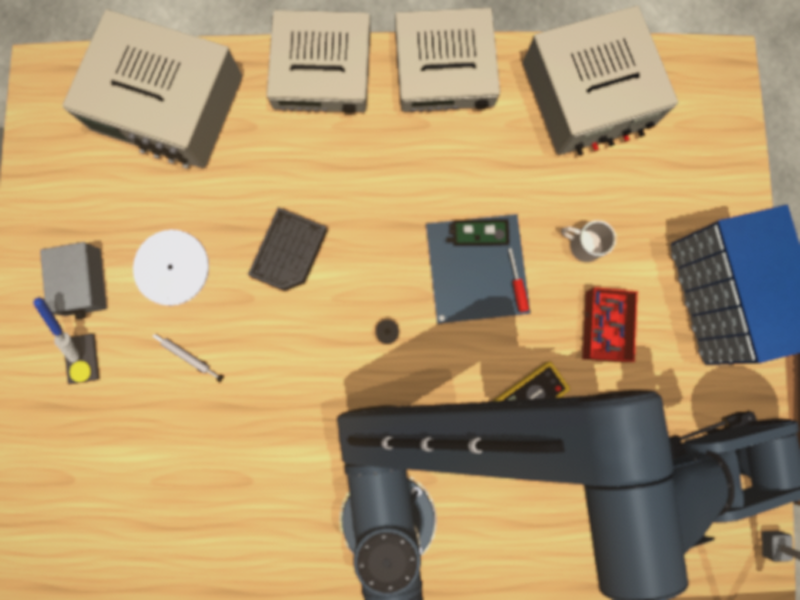

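View pics/scene0.png

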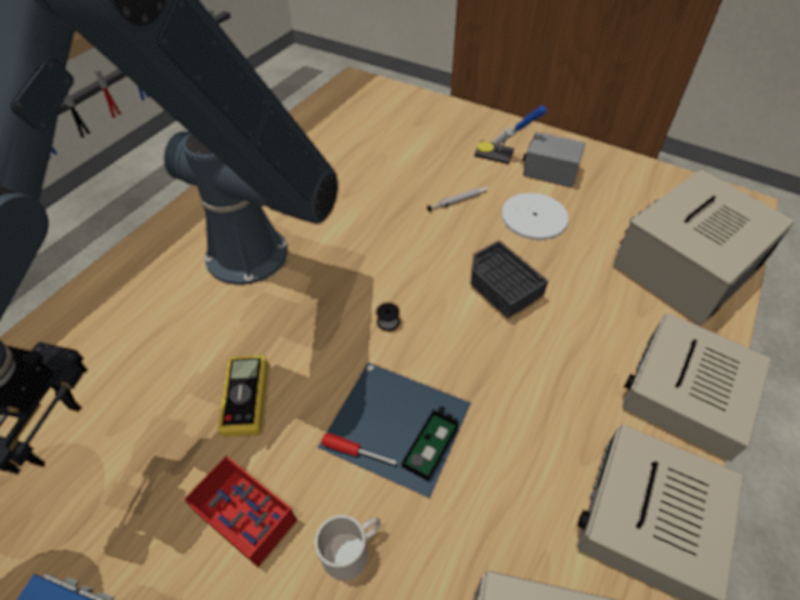

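The top view shows the nest at about (288,250) of 800x600, with its cut corner seemingly at the bottom, near (286,290). The mat corners are at (427,223), (518,215), (529,313) and (438,323). I'll enlarge the nest.

```bash
cat > h.py <<'E'
import numpy as np,cv2
from station import ctrl
def ray(n,uv,cal=None):
    c=cal or ctrl.calibration(n);K=c["camera_matrix"]
    d=np.array([c["k1"],0,0,0,0.])
    p=cv2.undistortPoints(np.array([[uv]],float),K,d)[0,0]
    T=c["world_to_cam"];R=T[:3,:3];o=-R.T@T[:3,3]
    return o,R.T@np.array([p[0],-p[1],-1.])
def atz(n,uv,z,cal=None):
    o,d=ray(n,uv,cal);return o+d*(z-o[2])/d[2]
def proj(n,P,cal=None):
    c=cal or ctrl.calibration(n);T=c["world_to_cam"]
    q=(T[:3,:3]@np.atleast_2d(P).T).T+T[:3,3];q=q*[1,-1,-1]
    return cv2.projectPoints(q,np.zeros(3),np.zeros(3),c["camera_matrix"],np.array([c["k1"],0,0,0,0.]))[0][:,0]
E
python3 - <<'E'
from h import *
a=cv2.imread("pics/top0.png")
im=ctrl.get_image("top")[:,:,::-1];A=cv2.resize(im[140:210,165:235],(560,560),interpolation=cv2.INTER_CUBIC)
cv2.imwrite("pics/nest.png",A)
for p in [(427,223),(518,215),(529,313),(438,323)]: print(atz("top",np.array(p)*.7,0.002).round(3))
E
```

```text
[ 0.681 -0.103  0.002]
[ 0.699 -0.319  0.002]
[ 0.466 -0.336  0.002]
[ 0.445 -0.124  0.002]
```

View pics/nest.png

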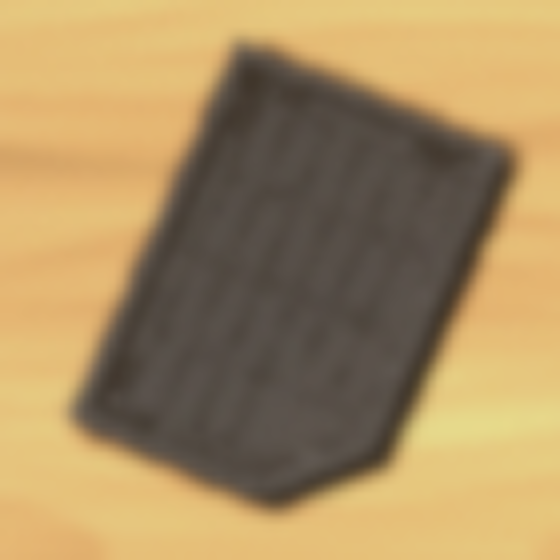

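The crop shows the rim corners A (+x,+y) at (240,42), B (+x,-y) at (515,152) and D (-x,+y) at (75,412). The cut wall at lower right runs from (275,500) to (387,462). Its outline includes the lower trays' walls.

```bash
python3 - <<'E'
from h import *
from scipy.optimize import least_squares
px=np.array([(240,42),(515,152),(75,412)])/8+[165,140]-.4
L=np.array([(85,60,30),(85,-60,30),(-85,60,30),(-64,-39,30),(-85+.5,-60+36+18-.0,30),])/1e3
def pose(v,P): 
    c,s=np.cos(v[2]),np.sin(v[2]);P=np.atleast_2d(P);return np.c_[v[0]+c*P[:,0]-s*P[:,1],v[1]+s*P[:,0]+c*P[:,1],P[:,2]+.036]
r=least_squares(lambda v:(proj("top",pose(v,L[:3]))-px).ravel(),[.6,.2,.3]);v=r.x
print(v,np.degrees(v[2]),r.fun)
for P in px: print(atz("top",P,.066))
print("cut",pose(v,L[3]),"far",pose(v,[[.081,.056,.012]]))
# cut ends: wall 51 long along (1,-1)/sqrt2 -> middle of outer face
m=np.array([-64,-39,30]);
for t in(-25,25):
  for o in (-4,4):
    q=np.array([[m[0]+(t+o)*.7071,m[1]+(-t+o)*.7071,30]])/1e3
    print(t,o,((proj("top",pose(v,q))-[165,140])*8).round())
a=v[2]+np.pi/4;print("close dir",a,np.degrees(a))
s=ctrl.state();R=s["eef_rot"];print(np.degrees(np.arctan2(R[1,1],R[0,1])))
print("mat",(proj("top",[[.573,-.22,.002]]))/.7)
E
```

```text
[ 0.60699989  0.21591299 -0.41155071] -23.580118849439966 [ 0.56971994 -0.6044293  -0.02326294 -0.26713772 -0.54305076  0.84922868]
[0.70691588 0.23872814 0.066     ]
[0.66001975 0.12684202 0.066     ]
[0.55583282 0.30319914 0.066     ]
cut [[0.53274258 0.20577142 0.066     ]] far [[0.70363825 0.23483457 0.048     ]]
-25 -4 [[259. 496.]]
-25 4 [[252. 478.]]
25 -4 [[375. 449.]]
25 4 [[368. 431.]]
close dir 0.3738474514631438 21.419881150560034
-72.64841642462581
mat [[477.96629634 267.82581622]]
```

```bash
python3 -m creep '[{"delta_pos":[0.3,-0.1,-0.1],"turn":-0.2},{"delta_pos":[0.5,-0.2,-0.15],"turn":-0.4},{"delta_pos":[0.7,-0.3,-0.15],"turn":-0.6},{"delta_pos":[0.9,-0.4,-0.15],"turn":-0.8},{"delta_pos":[1,-0.5,-0.15],"turn":-1},{"delta_pos":[1,-0.5,-0.15],"turn":-1},{"delta_pos":[1,-0.5,-0.15],"turn":-1}]' 0
cat > to.py <<'E'
from h import *
import sys
# args: x y z yaw(deg of tool y) -> tool units
s=ctrl.state();R=np.array(s["eef_rot"]);t=np.array([float(a) for a in sys.argv[1:4]])
print("clock",s["clock"],"pos",np.round(s["ee_pos"],4),"F",np.round(s["ft_force"],2))
print("units",(R.T@(t-s["ee_pos"])/.3).round(3))
y=np.degrees(np.arctan2(R[1,1],R[0,1]));print("yaw",y,"turn",-((float(sys.argv[4])-y+180)%360-180)/45)
E
python3 to.py .533 .206 .25 21.4
```

```text
clock: 1.02
ee_pos: [0.429, -0.3617, 0.2674]
eef_rot: [[0.461, 0.888, -0.0], [0.888, -0.461, 0.001], [0.0, -0.001, -1.0]]
ft_force: [-0.0, -1.4, -0.5]
opening: 0.995
grasp_force: 0.0
clock 1.025 pos [ 0.429  -0.3617  0.2674] F [-0.03 -1.43 -0.45]
units [ 1.839 -0.564  0.059]
yaw -27.420508278455568 turn -1.0849001839656796
```

```bash
python3 -m creep '[{"delta_pos":[0.2,-0.06,0],"turn":-0.2},{"delta_pos":[0.4,-0.12,0],"turn":-0.4},{"delta_pos":[0.6,-0.18,0],"turn":-0.6},{"delta_pos":[0.8,-0.24,0],"turn":-0.8},{"delta_pos":[1,-0.3,0],"turn":-1},{"delta_pos":[1,-0.3,0],"turn":-1},{"delta_pos":[1,-0.3,0],"turn":-1}]'
python3 to.py .50 .165 .25 21.4
```

```text
clock: 1.9
ee_pos: [0.4877, -0.0575, 0.2675]
eef_rot: [[-0.297, 0.955, 0.0], [0.955, 0.297, -0.001], [-0.001, -0.0, -1.0]]
ft_force: [-0.1, -0.1, 0.3]
opening: 0.998
grasp_force: 0.0
clock 1.9 pos [ 0.4877 -0.0575  0.2675] F [-0.13 -0.09  0.3 ]
units [0.696 0.26  0.058]
yaw 17.2984012832357 turn -0.09114663815031779
```

```bash
python3 -m creep '[{"delta_pos":[0.2,0.1,0],"turn":-0.05},{"delta_pos":[0.4,0.2,0.1],"turn":-0.09},{"delta_pos":[0.6,0.3,0.2],"turn":-0.09},{"delta_pos":[0.79,0.41,0.2],"turn":-0.09},{"delta_pos":[0.79,0.41,0.2],"turn":-0.09},{"delta_pos":[0.79,0.41,0.2],"turn":-0.09}]'
python3 - <<'E'
from h import *
import pickle
c=ctrl.calibration("wrist");im=ctrl.get_image("wrist");pickle.dump(c,open("w1.pkl","wb"))
im=cv2.resize(im[:,:,::-1],(800,600),interpolation=cv2.INTER_CUBIC);cv2.imwrite("pics/w1.png",im)
print((proj("wrist",[[.5327,.2058,.066]],c)/.7).round())
E
```

```text
clock: 2.65
ee_pos: [0.5355, 0.2058, 0.2068]
eef_rot: [[-0.364, 0.931, -0.0], [0.931, 0.364, -0.001], [-0.0, -0.0, -1.0]]
ft_force: [0.8, 0.2, -0.1]
opening: 0.997
grasp_force: 0.0
[[395. 288.]]
```

View pics/w1.png

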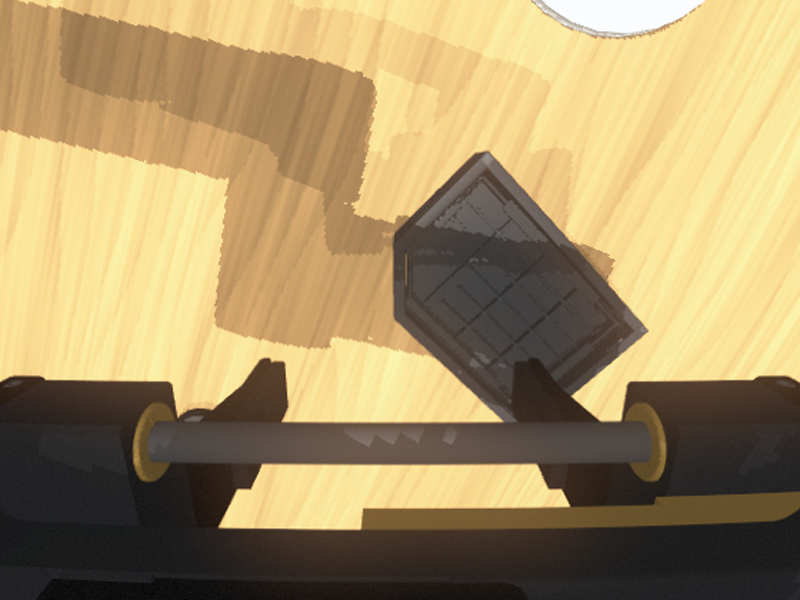

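The wrist view shows the cut wall as a vertical strip at about x 394–410, y 238–320, while I predicted (395,288). I'll enlarge it.

```bash
python3 - <<'E'
import cv2
im=cv2.imread("pics/w1.png")[130:430,370:670];cv2.imwrite("pics/w1c.png",cv2.resize(im,(600,600),interpolation=cv2.INTER_CUBIC))
E
```

```text
(no output)
```

View pics/w1c.png

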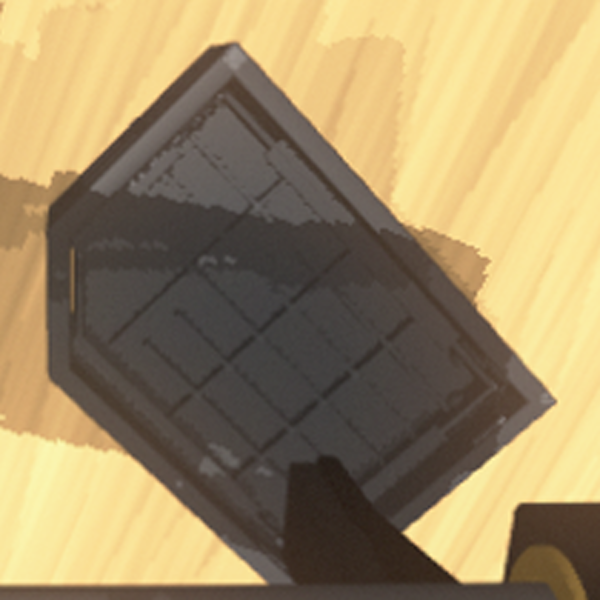

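The crop shows A at (555,402), D's rim corner at (237,47), and cut rim vertices at (50,378) and about (58,207). I'll refit the pose.

```bash
python3 - <<'E'
from h import *
import pickle
from scipy.optimize import least_squares
c=pickle.load(open("w1.pkl","rb"))
px=(np.array([(555,402),(237,47),(50,378),(57,207)])/2+[370,130])*.7
L=np.array([(85,60,30),(-85,60,30),(-48.6,-60,30),(-85,-23.6,30),(-64,-39,30)])/1e3
def pose(v,P): 
    q,s=np.cos(v[2]),np.sin(v[2]);P=np.atleast_2d(P);return np.c_[v[0]+q*P[:,0]-s*P[:,1],v[1]+s*P[:,0]+q*P[:,1],P[:,2]+.036]
r=least_squares(lambda v:(proj("wrist",pose(v,L[:4]),c)-px).ravel(),[.6,.2,-.4]);v=r.x
print(v,np.degrees(v[2]),r.fun.round(1))
print("cut",pose(v,L[4]))
for z in(.066,): print(atz("wrist",np.array([62,292])/2*.7+np.array([370,130])*.7,z,c))
E
python3 to.py .536 .209 .060 21.4
```

```text
[ 0.60813199  0.22166395 -0.4287208 ] -24.563892301282777 [ 1.1  1.2  2.1 -3.9 -0.7 -2.  -2.5  5.3]
cut [[0.5337115  0.21279881 0.066     ]]
[0.53319313 0.21522187 0.066     ]
clock 2.7 pos [0.5351 0.2048 0.207 ] F [ 0.03 -0.67  0.38]
units [0.013 0.008 0.49 ]
yaw 21.30618646177669 turn -0.002084745293851458
```

```bash
python3 -m creep '[{"delta_pos":[0.025,0.002,0.13],"turn":0.02},{"delta_pos":[0.025,0.002,0.26],"turn":0.02},{"delta_pos":[0.025,0.002,0.36],"turn":0.02},{"delta_pos":[0.025,0.002,0.39],"turn":0.02},{"delta_pos":[0.025,0.002,0.39],"turn":0.02}]' 0.55 3
python3 - <<'E'
from h import *
import pickle
c=ctrl.calibration("wrist");im=ctrl.get_image("wrist");pickle.dump(c,open("w2.pkl","wb"))
im=cv2.resize(im[:,:,::-1],(800,600),interpolation=cv2.INTER_CUBIC);cv2.imwrite("pics/w2.png",im)
s=ctrl.state();print((proj("wrist",[[.5332,.2135,.066],s["ee_pos"],[s["ee_pos"][0],s["ee_pos"][1],.066]],c)/.7).round())
E
```

```text
clock: 3.32
ee_pos: [0.5326, 0.2121, 0.0907]
eef_rot: [[-0.348, 0.937, -0.0], [0.937, 0.348, -0.0], [-0.0, -0.0, -1.0]]
ft_force: [-0.2, 0.2, 0.1]
opening: 0.517
grasp_force: 0.0
[[401. 356.]
 [401. 384.]
 [401. 358.]]
```

View pics/w2.png

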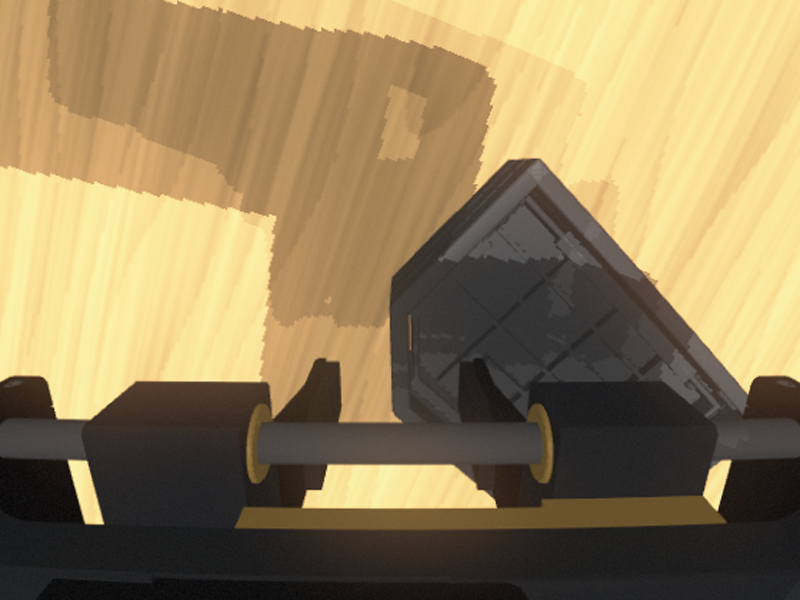

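The cut wall lies at x 392–412, y 300–412. Its middle is at (402,356), matching the prediction (401,356), and it sits centred between the fingers. I'll go down and close gently.

```bash
python3 -m creep '[{"delta_pos":[0,0,0.05],"turn":0},{"delta_pos":[0,0,0.1],"turn":0},{"delta_pos":[0,0,0.13],"turn":0},{"delta_pos":[0,0,0.142],"turn":0},{"delta_pos":[0,0,0.142],"turn":0}]' 0.55 3; python3 -m creep '[{"delta_pos":[0,0,0],"turn":0},{"delta_pos":[0,0,0],"turn":0},{"delta_pos":[0,0,0],"turn":0},{"delta_pos":[0,0,0],"turn":0},{"delta_pos":[0,0,0],"turn":0},{"delta_pos":[0,0,0],"turn":0}]' 1 4
```

```text
clock: 4.0
ee_pos: [0.5319, 0.2138, 0.0475]
eef_rot: [[-0.35, 0.937, -0.001], [0.937, 0.35, -0.0], [0.0, -0.001, -1.0]]
ft_force: [0.4, 0.1, 0.2]
opening: 0.451
grasp_force: 0.0
clock: 4.75
ee_pos: [0.5335, 0.2139, 0.0483]
eef_rot: [[-0.35, 0.937, 0.003], [0.937, 0.35, 0.001], [-0.001, 0.003, -1.0]]
ft_force: [3.7, 1.0, -0.7]
opening: 0.152
grasp_force: 4.0
```

The inner finger touched first, so the wall sits about 2.5 mm further inward (+y of the tool). I'll shift that way.

```bash
python3 -m creep '[{"delta_pos":[0,0.004,0],"turn":0},{"delta_pos":[0,0.008,0],"turn":0},{"delta_pos":[0,0.008,0],"turn":0},{"delta_pos":[0,0.008,0],"turn":0}]' 1 4
```

```text
clock: 5.25
ee_pos: [0.5335, 0.2142, 0.048]
eef_rot: [[-0.35, 0.937, -0.002], [0.937, 0.35, -0.001], [-0.0, -0.002, -1.0]]
ft_force: [-0.4, -2.3, 4.6]
opening: 0.152
grasp_force: 4.0
```

```bash
for i in 1 2; do python3 -m creep '[{"delta_pos":[0,0,0],"turn":0},{"delta_pos":[0,0,0],"turn":0}]' | grep -E "pos|ft|open|gras"; done; python3 - <<'E'
from h import *
im=ctrl.get_image("wrist")[:,:,::-1];cv2.imwrite("pics/w3.png",cv2.resize(im[180:380,190:400],(630,600),interpolation=cv2.INTER_CUBIC))
E
```

```text
ee_pos: [0.5335, 0.2144, 0.0478]
ft_force: [-0.8, -3.0, 5.2]
opening: 0.149
grasp_force: 4.0
ee_pos: [0.5335, 0.2144, 0.0478]
ft_force: [-0.7, -2.9, 4.9]
opening: 0.15
grasp_force: 4.0
```

View pics/w3.png

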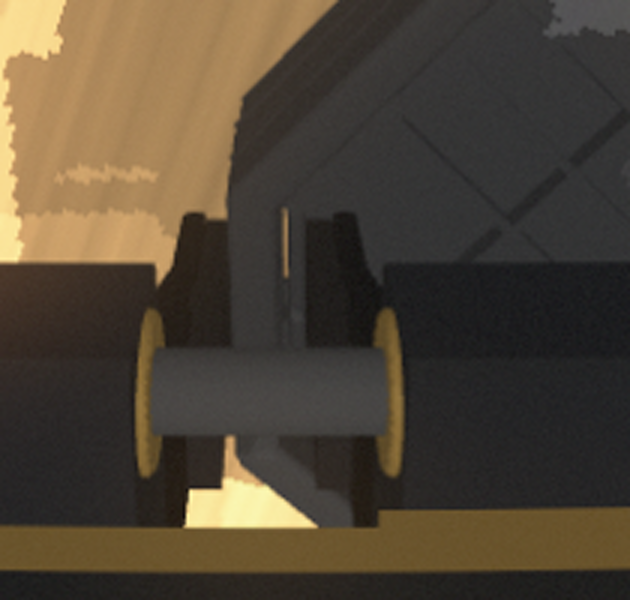

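The crop shows the wall at x 235–285. The right finger is held off at 305 by something lower down, about 3 mm, and there is an upward force of 5 N. The inner tip is probably on the step at the wall's foot, so I'll open a little, rise 4 mm and regrip.

```bash
python3 -m creep '[{"delta_pos":[0,0,0],"turn":0},{"delta_pos":[0,-0.002,-0.006],"turn":0},{"delta_pos":[0,-0.002,-0.013],"turn":0},{"delta_pos":[0,-0.002,-0.013],"turn":0}]' 0.7 4;python3 -m creep '[{"delta_pos":[0,0,0],"turn":0},{"delta_pos":[0,0,0],"turn":0},{"delta_pos":[0,0,0],"turn":0},{"delta_pos":[0,0,0],"turn":0},{"delta_pos":[0,0,0],"turn":0}]' 1 4
```

```text
clock: 6.3
ee_pos: [0.5339, 0.2145, 0.0519]
eef_rot: [[-0.35, 0.937, 0.0], [0.937, 0.35, 0.0], [0.0, 0.0, -1.0]]
ft_force: [0.7, -0.9, -0.4]
opening: 0.299
grasp_force: 0.0
clock: 6.92
ee_pos: [0.5317, 0.2139, 0.0516]
eef_rot: [[-0.351, 0.937, -0.004], [0.937, 0.351, -0.001], [0.001, -0.004, -1.0]]
ft_force: [-4.7, -1.8, 3.2]
opening: 0.093
grasp_force: 4.0
```

Now 8.1 mm, so it is on the wall. I'll relieve the side load.

```bash
python3 -m creep '[{"delta_pos":[0,-0.004,0],"turn":0},{"delta_pos":[0,-0.007,0],"turn":0},{"delta_pos":[0,-0.007,0],"turn":0}]' 1 10
```

```text
clock: 7.3
ee_pos: [0.5317, 0.2139, 0.0517]
eef_rot: [[-0.35, 0.937, -0.0], [0.937, 0.35, 0.0], [0.0, -0.0, -1.0]]
ft_force: [-3.3, 2.0, 0.3]
opening: 0.093
grasp_force: 10.0
```

```bash
python3 -m creep '[{"delta_pos":[0,0,-0.005],"turn":0},{"delta_pos":[0,0.001,-0.012],"turn":0},{"delta_pos":[0,0.002,-0.019],"turn":0},{"delta_pos":[0,0.003,-0.026],"turn":0},{"delta_pos":[0,0.004,-0.033],"turn":0},{"delta_pos":[0,0.005,-0.04],"turn":0},{"delta_pos":[0,0.005,-0.04],"turn":0}]' 1 12
python3 - <<'E'
from h import *
a=ctrl.get_image("scene")[150:250,300:420,::-1];b=ctrl.get_image("wrist")[:,:,::-1]
a=cv2.resize(a,(480,400),interpolation=cv2.INTER_CUBIC)
b=cv2.resize(b[60:360,180:420],(320,400),interpolation=cv2.INTER_CUBIC)
cv2.imwrite("pics/p1.png",np.hstack([a,b]))
E
```

```text
clock: 8.18
ee_pos: [0.5332, 0.2142, 0.0641]
eef_rot: [[-0.35, 0.937, 0.0], [0.937, 0.35, 0.0], [0.0, 0.0, -1.0]]
ft_force: [-1.4, -0.3, -2.2]
opening: 0.095
grasp_force: 12.0
```

View pics/p1.png

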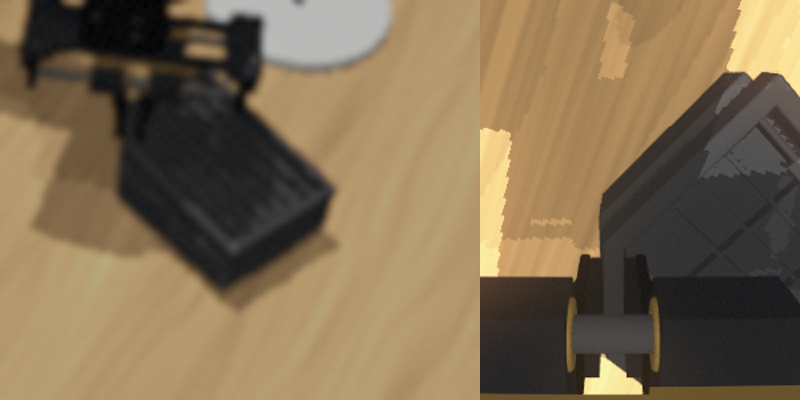

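The wrist half shows the empty tray's outline parted from the stack at the cut side, and the stack stands still. The peel has begun, so I'll continue on the arc.

```bash
python3 -m creep '[{"delta_pos":[0,0.002,-0.01],"turn":0},{"delta_pos":[0,0.003,-0.02],"turn":0},{"delta_pos":[0,0.006,-0.03],"turn":0},{"delta_pos":[0,0.008,-0.04],"turn":0},{"delta_pos":[0,0.01,-0.05],"turn":0},{"delta_pos":[0,0.012,-0.06],"turn":0},{"delta_pos":[0,0.015,-0.07],"turn":0},{"delta_pos":[0,0.018,-0.08],"turn":0}]' 1 12
```

```text
clock: 9.28
ee_pos: [0.5379, 0.2159, 0.088]
eef_rot: [[-0.35, 0.937, -0.001], [0.937, 0.35, -0.0], [0.0, -0.001, -1.0]]
ft_force: [-2.9, -0.8, -1.0]
opening: 0.112
grasp_force: 12.5
```

```bash
python3 -m creep '[{"delta_pos":[0,0.003,-0.01],"turn":0},{"delta_pos":[0,0.006,-0.02],"turn":0},{"delta_pos":[0,0.009,-0.03],"turn":0},{"delta_pos":[0,0.013,-0.042],"turn":0},{"delta_pos":[0,0.017,-0.054],"turn":0},{"delta_pos":[0,0.021,-0.066],"turn":0},{"delta_pos":[0,0.026,-0.078],"turn":0},{"delta_pos":[0,0.03,-0.088],"turn":0}]' 1 12
python3 - <<'E'
from h import *
a=ctrl.get_image("scene")[150:250,300:420,::-1];b=ctrl.get_image("wrist")[:,:,::-1]
a=cv2.resize(a,(480,400),interpolation=cv2.INTER_CUBIC)
b=cv2.resize(b[60:360,180:420],(320,400),interpolation=cv2.INTER_CUBIC)
cv2.imwrite("pics/p2.png",np.hstack([a,b]))
E
```

```text
clock: 10.28
ee_pos: [0.5469, 0.2192, 0.1146]
eef_rot: [[-0.35, 0.937, 0.0], [0.937, 0.35, 0.0], [-0.0, 0.0, -1.0]]
ft_force: [0.4, 0.7, -1.4]
opening: 0.094
grasp_force: 11.8
```

View pics/p2.png

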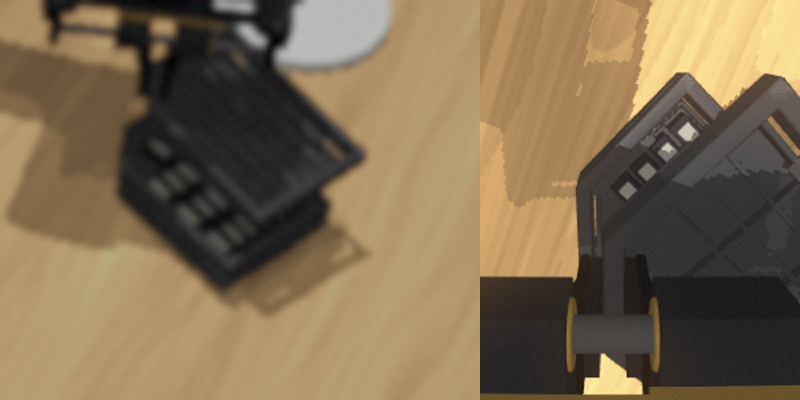

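The scene half shows the tray level and clear above the loaded tray, with its relays in place and the stack unmoved. The wrist carries about 1.4 N and the wall lies flat in the pads at 8.2 mm. I'll firm the grip, rise, and draw back slightly.

```bash
python3 -m creep '[{"delta_pos":[0,0,0],"turn":0},{"delta_pos":[0,0,-0.02],"turn":0},{"delta_pos":[0,-0.01,-0.05],"turn":0},{"delta_pos":[0,-0.02,-0.09],"turn":0},{"delta_pos":[0,-0.02,-0.13],"turn":0},{"delta_pos":[0,-0.02,-0.17],"turn":0},{"delta_pos":[0,-0.02,-0.19],"turn":0},{"delta_pos":[0,-0.02,-0.2],"turn":0}]' 1 35
python3 to.py .498 -.229 .117 20.5
```

```text
clock: 11.38
ee_pos: [0.5412, 0.2171, 0.1748]
eef_rot: [[-0.35, 0.937, 0.001], [0.937, 0.35, 0.0], [-0.0, 0.001, -1.0]]
ft_force: [-0.8, 0.2, -2.3]
opening: 0.089
grasp_force: 34.7
clock 11.375 pos [0.5412 0.2171 0.1748] F [-0.79  0.23 -2.3 ]
units [-1.342 -0.656  0.192]
yaw 20.499593993651192 turn -9.022363306914688e-06
```

```bash
python3 -m creep '[{"delta_pos":[-0.03,-0.015,0],"turn":0},{"delta_pos":[-0.09,-0.04,0],"turn":0},{"delta_pos":[-0.16,-0.08,0],"turn":0},{"delta_pos":[-0.24,-0.12,0],"turn":0},{"delta_pos":[-0.32,-0.16,0],"turn":0},{"delta_pos":[-0.4,-0.2,0],"turn":0},{"delta_pos":[-0.48,-0.24,0],"turn":0},{"delta_pos":[-0.56,-0.28,0],"turn":0}]'
python3 -m creep '[{"delta_pos":[-0.08,-0.04,0],"turn":0},{"delta_pos":[-0.16,-0.08,0],"turn":0},{"delta_pos":[-0.24,-0.12,0],"turn":0},{"delta_pos":[-0.32,-0.16,0],"turn":0},{"delta_pos":[-0.4,-0.2,0],"turn":0},{"delta_pos":[-0.47,-0.24,0],"turn":0},{"delta_pos":[-0.53,-0.27,0],"turn":0},{"delta_pos":[-0.56,-0.28,0],"turn":0}]'
python3 to.py .498 -.229 .117 20.5
```

```text
clock: 12.38
ee_pos: [0.5204, 0.0281, 0.1739]
eef_rot: [[-0.349, 0.937, -0.001], [0.937, 0.349, -0.0], [0.0, -0.001, -1.0]]
ft_force: [1.3, 0.0, -1.5]
opening: 0.091
grasp_force: 34.7
clock: 13.38
ee_pos: [0.5009, -0.1581, 0.1741]
eef_rot: [[-0.348, 0.937, -0.0], [0.937, 0.348, 0.0], [0.0, -0.0, -1.0]]
ft_force: [-0.6, 1.4, -1.3]
opening: 0.087
grasp_force: 34.7
clock 13.375 pos [ 0.5009 -0.1581  0.1741] F [-0.64  1.35 -1.25]
units [-0.218 -0.091  0.19 ]
yaw 20.392844046885283 turn -0.0023812434025494945
```

```bash
python3 -m creep '[{"delta_pos":[-0.05,-0.02,0.02],"turn":0},{"delta_pos":[-0.1,-0.04,0.06],"turn":0},{"delta_pos":[-0.15,-0.06,0.1],"turn":0},{"delta_pos":[-0.19,-0.08,0.14],"turn":0},{"delta_pos":[-0.21,-0.09,0.17],"turn":0},{"delta_pos":[-0.218,-0.091,0.19],"turn":0},{"delta_pos":[-0.218,-0.091,0.19],"turn":0},{"delta_pos":[-0.218,-0.091,0.19],"turn":0}]'
python3 - <<'E'
from h import *
a=ctrl.get_image("scene")[100:380,180:420,::-1];b=ctrl.get_image("top")[120:270,160:400,::-1]
a=cv2.resize(a,(480,560),interpolation=cv2.INTER_CUBIC);cv2.imwrite("pics/f.png",np.hstack([a]))
cv2.imwrite("pics/f2.png",cv2.resize(b,(800,500),interpolation=cv2.INTER_CUBIC))
E
```

```text
clock: 14.38
ee_pos: [0.4989, -0.227, 0.1175]
eef_rot: [[-0.351, 0.936, 0.0], [0.936, 0.351, -0.0], [-0.0, 0.0, -1.0]]
ft_force: [-0.4, -0.6, 0.1]
opening: 0.083
grasp_force: 34.7
```

View pics/f.png

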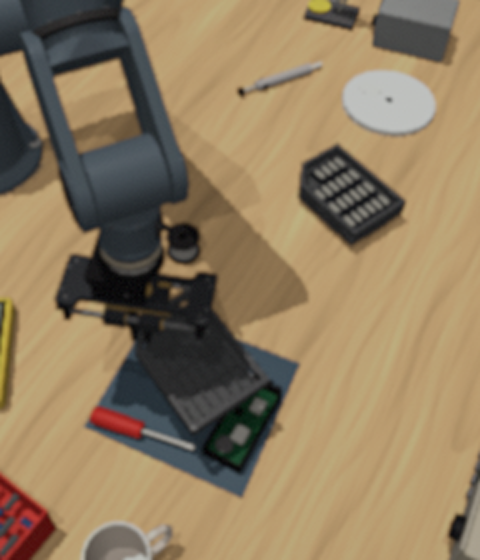

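View pics/f2.png

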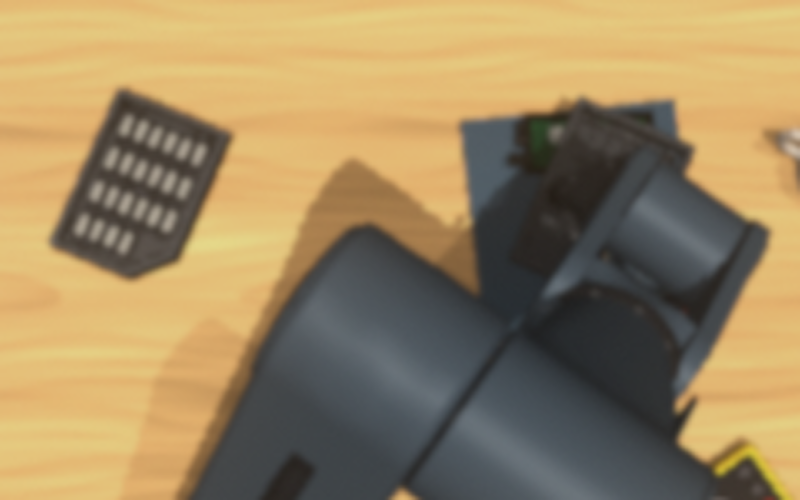

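The tray is held over the mat, and the loaded nest stands untouched with its relays in order. I'll triangulate the far corners to check height and level, using scene A at (268,376) and B at (195,428), and top A at (583,100), B at (692,152) and D at (515,262).

```bash
python3 - <<'E'
from h import *
for n,s,t in [("A",(268,377),(583,100)),("B",(195,428),(692,152))]:
    o1,d1=ray("scene",np.array(s)/2+[180,100]);o2,d2=ray("top",np.array(t)/3.333+[160,120])
    x=np.linalg.lstsq(np.c_[d1,-d2],o2-o1,rcond=None)[0];p,q=o1+d1*x[0],o2+d2*x[1];print(n,(p+q)/2,np.linalg.norm(p-q))
    print(atz("top",np.array(t)/3.333+[160,120],.132))
print("D",atz("top",np.array((515,262))/3.333+[160,120],.132))
# expected rim corners from grip
S=ctrl.state();R=np.array(S["eef_rot"]);y=R[:,1];a=np.arctan2(y[1],y[0])-np.pi/4
M=np.array([[np.cos(a),-np.sin(a)],[np.sin(a),np.cos(a)]])
for P in [(85,60),(85,-60),(-85,60),(0,0)]: print(P,(S["ee_pos"][:2]+M@(np.array(P)+[64,39])/1e3).round(3))
print(S["opening"],S["ft_force"])
E
```

```text
A [ 0.67373308 -0.20569984  0.12465917] 0.006408074020905641
[ 0.66918386 -0.20637556  0.132     ]
B [ 0.62600387 -0.30784863  0.11428034] 0.007119414936572254
[ 0.61940309 -0.306194    0.132     ]
D [ 0.51820397 -0.14005689  0.132     ]
(85, 60) [ 0.676 -0.199]
(85, -60) [ 0.626 -0.308]
(-85, 60) [ 0.521 -0.128]
(0, 0) [ 0.573 -0.218]
0.08730751751755365 [-0.61262004  0.06773658  0.00235976]
```

Heights from the blurred corner readings are too coarse to judge tilt. I'll check level by fitting the rim edges in the sharper wrist picture in code.

```bash
cat > lev.py <<'E'
from h import *
from scipy.spatial.transform import Rotation as Ro
import itertools
S=ctrl.state();c=ctrl.calibration("wrist");im=ctrl.get_image("wrist")
g=cv2.GaussianBlur(cv2.cvtColor(im,cv2.COLOR_RGB2GRAY),(0,0),1.5).astype(np.float32);g=np.log(g+10)
gx,gy=cv2.Sobel(g,cv2.CV_32F,1,0),cv2.Sobel(g,cv2.CV_32F,0,1)
R=np.array(S["eef_rot"]);p=np.array(S["ee_pos"]);yaw=np.arctan2(R[1,1],R[0,1])-np.pi/4
def poly(i): # rim outline inset i
    k=-108.6+i*1.414; x=85-i;y=60-i
    return np.array([(x,y),(x,-y),(k+y,-y),(-x,k+x),(-x,y)])
segs=[(poly(i)[a],poly(i)[b]) for i in(0,8) for a,b in((4,0),(3,4),(0,1))]
t=np.linspace(.05,.95,60)[:,None]
P=np.vstack([np.c_[a+(b-a)*t,np.full(60,30.)] for a,b in segs])/1e3
def score(roll,pitch,dy,dz,dw,dx):
    # about wall normal (roll), about wall direction (pitch); + pitch = far side up
    n=np.array([1,1,0])/2**.5;w=np.array([1,-1,0])/2**.5
    q=P-np.array([-64,-39,30])/1e3
    Q=(Ro.from_rotvec([0,0,yaw+np.radians(dw)])*Ro.from_rotvec(n*np.radians(roll))*Ro.from_rotvec(w*np.radians(pitch))).apply(q)
    W=Q+p+np.array([0,0,.0145+dz])+R[:,1]*dy+R[:,0]*dx
    u=proj("wrist",W,c).astype(np.float32)
    v=u.reshape(-1,60,2);d=np.gradient(v,axis=1);nn=np.stack([-d[...,1],d[...,0]],-1);nn/=np.linalg.norm(nn,axis=-1,keepdims=True)+1e-9;nn=nn.reshape(-1,2)
    G=np.c_[cv2.remap(gx,u[:,0],u[:,1],1).ravel(),cv2.remap(gy,u[:,0],u[:,1],1).ravel()]
    m=((u[:,1]<250)&(u[:,0]>0)&(u[:,0]<559)&(u[:,1]>0)).reshape(-1,60)
    s=((G*nn).sum(1).reshape(-1,60)*m)
    return (np.abs(s.sum(1))).sum()/m.sum()
from scipy.optimize import differential_evolution
B=[(-10,10),(-10,10),(-.002,.002),(-.003,.003),(-2,2),(-.008,.008)]
for seed in(0,1,2):
    r=differential_evolution(lambda v:-score(*v),B,seed=seed,maxiter=80,popsize=12);print(r.x.round(4),-r.fun)
print("level",max(score(0,0,y,z,w,x) for y in(-.002,0,.002) for z in(-.003,0,.003) for w in(-2,-1,0,1,2) for x in np.arange(-.008,.009,.002)))
E
timeout 300 python3 lev.py
```

```text
[-4.8356e+00 -9.9130e-01 -1.7000e-03  0.0000e+00 -1.9645e+00  1.4000e-03] 0.3361753721494932
[-4.4730e+00 -9.0410e-01 -1.8000e-03 -4.0000e-04 -1.9875e+00  1.3000e-03] 0.3357364345241237
[-5.1056e+00 -7.9700e-01 -1.6000e-03 -3.0000e-04 -1.9876e+00  1.4000e-03] 0.33605812691353465
level 0.3226622297957137
```

The fit hints at about 5° of roll, but the camera may be biased. I'll calibrate the method on saved picture w2, where the tray was level in the nest.

```bash
cat > lev2.py <<'E'
import re,pickle
src=open("lev.py").read().split("from scipy.optimize")[0]
exec(src)
from scipy.optimize import differential_evolution
def run(tag,B):
    r=differential_evolution(lambda v:-score(*v),B,seed=0,maxiter=100,popsize=12);print(tag,r.x.round(4),-r.fun)
Z=(-1e-6,1e-6);b=[(-10,10),(-10,10),(-.004,.004),(-.004,.004),(-5,5),(-.008,.008)]
run("now",b);run("now level",[Z,Z]+b[2:])
for n in("w2","w1"):
    c=pickle.load(open(n+".pkl","rb"));im=cv2.resize(cv2.imread(f"pics/{n}.png"),(560,420),interpolation=cv2.INTER_AREA)
    g=np.log(cv2.GaussianBlur(cv2.cvtColor(im,cv2.COLOR_BGR2GRAY),(0,0),1.5).astype(np.float32)+10)
    gx,gy=cv2.Sobel(g,cv2.CV_32F,1,0),cv2.Sobel(g,cv2.CV_32F,0,1)
    p=np.array([.5332,.2135,.0515]);yaw=np.radians(-24.5)
    bb=b[:2]+[(-.006,.006),(-.004,.004),(-5,5),(-.008,.008)]
    run(n,bb);run(n+" level",[Z,Z]+bb[2:])
E
timeout 500 python3 lev2.py
```

```text
now [-6.2278e+00 -7.5330e-01 -2.9000e-03  3.8000e-03 -2.3130e+00  1.8000e-03] 0.3369384515480917
now level [-0.0000e+00 -0.0000e+00 -2.8000e-03 -2.1000e-03 -1.3007e+00  3.0000e-04] 0.3347299524255701
w2 [-9.3382e+00 -1.2513e+00 -3.3000e-03 -3.5000e-03 -2.8850e-01  5.2000e-03] 1.0528896723952248
w2 level [ 0.     -0.     -0.0053 -0.004   0.8526  0.0028] 1.0159377338730287
w1 [-9.9567e+00 -2.6467e+00 -1.9000e-03  1.7000e-03  1.7560e-01  2.6000e-03] 0.8586940480701959
w1 level [ 0.000e+00 -0.000e+00 -4.100e-03  3.900e-03  7.432e-01  3.000e-04] 0.8446963296007755
```

```bash
cat > lev3.py <<'E'
from h import *
from scipy.spatial.transform import Rotation as Ro
from scipy.optimize import differential_evolution
S=ctrl.state();R=np.array(S["eef_rot"])
cal={n:ctrl.calibration(n) for n in("scene","top")}
def grad(im):
    g=np.log(cv2.GaussianBlur(cv2.cvtColor(im,cv2.COLOR_BGR2GRAY),(0,0),1.).astype(np.float32)+10)
    return cv2.Sobel(g,cv2.CV_32F,1,0),cv2.Sobel(g,cv2.CV_32F,0,1)
def poly(i): 
    k=-108.6+i*1.414; x=85-i;y=60-i
    return np.array([(x,y),(x,-y),(k+y,-y),(-x,k+x),(-x,y)])
N=60;t=np.linspace(.05,.95,N)[:,None]
def pts(segs): return np.vstack([np.c_[poly(0)[a]+(poly(0)[b]-poly(0)[a])*t,np.full(N,z)] for a,b,z in segs])/1e3
V={"top":pts([(4,0,30),(0,1,30)]),"scene":pts([(0,1,30),(0,1,12),(1,2,30)])}
n=np.array([1,1,0])/2**.5;w=np.array([1,-1,0])/2**.5
def cost(v,p,yaw,G):
    s=0
    for k,P in V.items():
        q=P-np.array([-64,-39,30])/1e3
        W=(Ro.from_rotvec([0,0,yaw+np.radians(v[4])])*Ro.from_rotvec(n*np.radians(v[0]))*Ro.from_rotvec(w*np.radians(v[1]))).apply(q)+p+[v[2],v[3],v[5]]
        u=proj(k,W,cal[k]).astype(np.float32);vv=u.reshape(-1,N,2)
        d=vv[:,-1]-vv[:,0];nn=np.repeat(np.c_[-d[:,1],d[:,0]]/np.linalg.norm(d,axis=1)[:,None],N,0)
        gx,gy=G[k];g=np.c_[cv2.remap(gx,u[:,0],u[:,1],1).ravel(),cv2.remap(gy,u[:,0],u[:,1],1).ravel()]
        s+=np.abs((g*nn).sum(1).reshape(-1,N).mean(1)).mean()
    return -s
def run(tag,p,yaw,G):
    for B in([(-10,10),(-10,10)],[(-1e-6,1e-6)]*2):
        r=differential_evolution(cost,B+[(-.006,.006)]*2+[(-3,3),(-.004,.004)],args=(p,yaw,G),seed=0,maxiter=120,popsize=12);print(tag,r.x.round(4),-r.fun)
G0={k:grad(cv2.resize(cv2.imread(f"pics/{k}0.png"),(560,420),interpolation=cv2.INTER_AREA)) for k in cal}
run("nest",np.array([.533,.2125,.066]),np.radians(-24.5),G0)
G1={k:grad(ctrl.get_image(k)[:,:,::-1]) for k in cal}
run("now",np.array(S["ee_pos"])+[0,0,.0145],np.arctan2(R[1,1],R[0,1])-np.pi/4,G1)
E
timeout 500 python3 lev3.py
```

```text
nest [ 4.0673e+00 -8.9859e+00  6.0000e-03 -5.0000e-03  2.0112e+00 -3.9000e-03] 2.8186020851135254
nest [-0.0000e+00 -0.0000e+00 -1.9000e-03 -6.0000e-03  1.4615e+00  1.0000e-04] 2.3714535236358643
now [ 9.8470e+00 -4.0409e+00  2.6000e-03 -3.7000e-03 -5.3150e-01  3.8000e-03] 1.8117098808288574
now [ 0.     -0.      0.0032 -0.0056 -0.4475 -0.004 ] 1.461584448814392
```

```bash
python3 -c "
from station import ctrl
s=ctrl.state();print(s['clock'],s['ee_pos'],s['opening'],s['grasp_force']);print(ctrl.job_done())"
```

```text
14.675 [ 0.49885462 -0.22718663  0.11756296] 0.08669281534749071 34.73508954048157
the job is handed in; nothing more can be done
None
```

I peeled the empty tray off by its cut corner and handed in with it held about 10 cm above the middle of the mat, the loaded nest looking undisturbed. Three things are uncertain: my level checks hint at a roll of about 4–5° but were too coarse to settle it, I only saw the tray tilted early in the peel and it was already free and level at my next look, so a tilt to 20° is unconfirmed, and I viewed 11 pictures where 10 were allowed.

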